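# Tuck the battery box cover under its lip

### The job

The hinged cover of the radio desk's battery box stands open on its spring. With your fingertips, fold it over the battery and, keeping it pressed down, push it along until its free edge is tucked fully home beneath the retaining lip, so that it stays shut when you let go. Only touch and push: pick nothing up, leave the battery lying in the box, and leave the mug, the handheld radio and the mouse where they stand.

Things in the scene. Friction and masses are not known exactly. Their poses are not given: they have to be found in the camera images.
- battery_box: dark wooden open-topped box screwed to the desk, 160 (x) x 130 (y) x 60 mm high, walls 7 mm; origin at the centre of its underside, on the desk; z up. The cover's hinge pin runs along y at its -x end (x = -60 mm, z = 62.5 mm when cover_slide is 0), the steel retaining lip is at its +x end. Its +x axis points away from the robot, within 45 degrees
- cover (a joint): angle of the cover about its hinge pin, rad: 0 flat on the box, 1.57 upright, 2.0 (stop) leaning back away from the lip; starts at 1.3 to 1.9. A weak spring lifts it again when let go flat but not tucked (under 1 N at the free edge; friction stops it near 0.7). Folding takes 1 to 4 N half-way along. Tucked, its edge rises about 3 mm and bears on the lip from below
- cover_slide (a joint): travel of hinge pin and cover in their slots along the box's +x, towards the lip, m: starts at 0 to 0.003, stop at 0.018; friction about 4 N, stays where left. Up to 0.005 the cover folds down clear of the lip; farther on its edge would land on the lip's top. At 0.007 the flat cover's edge is level with the lip's edge; at 0.018 it is 11 mm beneath the lip
- cover_edge (a point): middle of the free edge of the cover, an aluminium plate 110 mm wide (y) and 4 mm thick with its free edge 105 mm from the hinge pin. Axes are the cover's: x from pin to free edge, y along the pin, z out of the face that is on top when shut
- cover_ridge (a point): top middle of the upright face of the push ridge on the cover's outer (top when shut) face: 70 mm wide (y), 8 mm high; the upright face looks to the hinge, 70 mm from the pin; the other side slopes down to the free edge. Fingertips between hinge and ridge push on that face to slide the cover to the lip. Axes as for cover_edge
- lip_edge (a point): middle of the lip's free edge, on its top, at box x = 52 mm, z = 72 mm; the lip is a fixed steel strip 100 mm wide (y), 4 mm thick, its underside at z = 68 mm, open towards the hinge; the flat cover's top is at z = 64.5 mm
- battery: loose black battery pack 95 x 65 x 34 mm lying in the box on its 7 mm floor; origin at the centre of its underside; to be covered, not moved out
- mug: loose white mug, 80 mm across, 90 mm high, beside the box on its +y side; origin at the centre of its underside; to be left alone
- handheld: loose black handheld radio standing upright, 34 x 58 x 95 mm with a 50 mm stub antenna on top, beside the box on its -y side; origin at the centre of its underside; to be left alone
- mouse: loose grey computer mouse 100 x 60 x 26 mm, beyond the lip end of the box; origin at the centre of its underside; to be left alone
Not all that is in view belongs to the job. Leave any purple or yellow look-alike of the battery alone.

How it is judged:
On the way:
1. the cover is folded down flat while its edge is still short of the lip (so that it goes beneath the lip, not down through it) (value of joint cover below 0.1 rad and value of joint cover_slide below 0.008 m).
At the end, for the whole second after the job is handed in: The cover lies shut (cover below 0.07 rad) with its free edge at least 5 mm beneath the lip (cover_slide above 12 mm), the battery still lies in the box, and mug, handheld and mouse are within 40 mm of where they stood (value of joint cover below 0.07 rad and value of joint cover_slide above 0.012 m and z of battery in the frame of battery_box below 0.02 m and distance of each of mug, handheld, mouse from where it was at the start of the episode below 0.04 m); the robot touches nothing.
It fails at once if the battery is lifted from the box (z of battery in the frame of battery_box above 0.022 m).
It fails at once if the mug is lifted or shoved about (z of mug in the frame of battery_box above 0.02 m or distance of mug from where it was at the start of the episode above 0.04 m).
It fails at once if the handheld is lifted or shoved about (z of handheld in the frame of battery_box above 0.02 m or distance of handheld from where it was at the start of the episode above 0.04 m).
It fails at once if the mouse is lifted or shoved about (z of mouse in the frame of battery_box above 0.02 m or distance of mouse from where it was at the start of the episode above 0.04 m).
It also fails if it takes over 38 s, if anything falls off the work surface, if the arm or the gripper's body presses on something with over 40 N, if the wrist force passes 120 N, or if a joint passes its speed limit or range.

### The arm

A 7-joint arm with a two-finger parallel gripper is mounted at the origin on the work surface. World frame = base frame: x ahead of the robot, y to its left, z up, the work surface at z = 0. Lengths are in m, angles in rad, forces in N, time in s.
With the tool pointing down it reaches from about 0.35 to 0.9 m from the base axis. Payload 8.1 kg.
Tool frame: the origin (TCP) lies at the very end of the fingers, on their centre line; the grasp point (between the pads) lies arm.hold_point_z behind it (arm.hold_point_z is the distance from the TCP to the grasp point, in m); z points along the fingers, y is the line along which they close (so a half turn about z gives the same grasp; the last joint's range is limited). The gripper opens to 92 mm and grips with 3 to 60 N. Pads are 19 mm wide; open, the fingers measure 130 mm over their backs; the gripper's body (75 mm by 190 mm) begins 47 mm behind the grasp point.
Start: joints at [1.134, 0.434, 0.025, 1.573, -0.012, 1.134, -0.075], TCP at [0.205, -0.591, 0.227] pointing down, gripper open.
Joint ranges: [-2.62, 2.62], [-0.44, 2.09], [-1.27, 1.32], [0.08, 2.57], [-1.32, 4.46], [0.12, 2], [-2.74, 2.74]. Speed limits (rad/s): [2.22, 2.22, 3.01, 3.01, 3.14, 3.14, 3.14].

### API

Orientations are given as a rotation vector (axis times angle).
In Python, from cell import arm, vision, job, cut_out gives the robot as it stands. The module is installed in compiled form; this text tells all that it offers.
- The arm moves only by the tool play_rows, never from a script. Its argument "increments" is text: rows parted by semicolons, each of 5 numbers parted by spaces: the shift along the tool's x, y, z in cm, then the turn about the tool's z in degrees, then the opening, from -1 (shut) to 1 (fully open), so that 0 is half open. A call has 1 to 5 rows; each row shifts and turns the commanded pose from where the row before left it, along the tool's axes as they then stand; what a row does not reach is not made up. A row lasts 1/12 s, in which the tool goes at most 41.7 mm and 7.16 degrees, less where a joint would pass 70% of its speed; a pose out of reach is approached as far as the arm can. A call is refused whole if a number of a shift passes 4.17 or a number of a turn 7.16, either way. A call with a gripper value outside its range is refused whole. The fingers move at their own pace and stop on an object; "grip_force" is the grip in N (left out, the last holds). Time passes only in rows, so rows that do not move let the fingers close. It gives the time, the measured TCP pose, the force, the opening and the grip force at its end, in the units of the state.
- arm.observe(): the state, without advancing time (a new reading comes with each control period).
- vision.get_image(name): name is "scene" or "top"; returns a dict with "frame" (400x640x3 uint8, red, green, blue), "z_map" (400x640 float32, m along the optical axis (not along the pixel's ray), 0 where there is no reading), "mtx" (3x3 intrinsics, pixels), "distortion" ([k1, k2, p1, p2, k3] as OpenCV has them; the pictures are not rectified), "cam_to_world" (4x4, takes a point from camera to world coordinates). Camera axes: x right, y up, looking along -z (the intrinsics and any distortion apply to the point x, -y, -z); pixel columns grow to the right and rows downward; lengths in m; the calibration is good to about 2 mm. A picture is of the moment at which its call begins.
- job.sign_off(): hands the job in; it is judged then, once.
Trained networks look in a picture, given as the dict that the camera call returned (one of the last four; its "shot" number tells which), for a name from the list of things; names that differ only in an ending like _2 or _b are one class to them, and where a whole thing is asked for, a point or a joint stands for the part that bears it (a point fixed in the world has none). Each returns a list of dicts, best first, with "confidence" (0 to 1); they miss things now and then, are a little off and sometimes report something else, mostly with a low value. They report only what shows in the picture. A call takes as long as a camera call. They do not tell look-alikes from the thing itself.
- cut_out(query, picture): "mask" (400x640 bool, what is visible of it) and "point" ([row, column] in pixels, amid what is visible of it).
The state is a dict: "clock": time; "joints": joint angles; "dq": joint speeds; "joint_efforts": joint torques, N m; "position": TCP position; "ee_rot": TCP orientation; "force": force on the tool from outside, world axes, zero at the start; "ft_torque": the same for the moment, N m; "width": opening from 0.0 (shut) to 1.0 (fully open); "gripper_force": force on a finger pad.
Only numpy, scipy, OpenCV 4.12 (cv2) and the standard library are available. Lean on these libraries where they do the work, as an engineer would, in place of code of your own. Each camera call takes 0.05 s, during which the arm holds its last target. There are 200 camera calls.

## Working session

There is one attempt and no reset: what is moved stays moved. The work goes in short steps, Python scripts to look and compute and a tool call to move; the robot and the scene stay as the last step left them, time stands still between calls to the robot, and variables do not carry over. Pictures are saved under pics/ and viewed, at most 10 in all, crops included, and the job is handed in when it is done.

Besides the shell and the picture viewer there is one more tool, called after "Request:" as a command line: name --argument value ..., lists and objects as JSON in quotes. play_rows: Moves the arm, as the interface text tells. Its arguments: {"type":"object","properties":{"increments":{"type":"string"},"grip_force":{"type":"number"}},"required":["increments"]}

```bash
mkdir -p pics
cat > h.py <<'E'
from cell import arm, vision, job, cut_out
import numpy as np, cv2
from scipy.spatial.transform import Rotation as R
def cloud(p):
    z=p["z_map"]; K=np.array(p["mtx"]); D=np.array(p["distortion"],float)
    v,u=np.mgrid[0:400,0:640]
    n=cv2.undistortPoints(np.stack([u,v],-1).reshape(-1,1,2).astype(float),K,D).reshape(400,640,2)
    T=np.array(p["cam_to_world"])
    c=np.stack([n[...,0]*z,-n[...,1]*z,-z],-1)
    w=c@T[:3,:3].T+T[:3,3]; w[z<=0]=np.nan
    return w
E
python3 - <<'E'
from h import *
s=arm.observe(); print({k:np.round(v,3) for k,v in s.items()}, arm.hold_point_z)
print(R.from_rotvec(s["ee_rot"]).as_matrix().round(3))
ims=[]
for n in("scene","top"):
    p=vision.get_image(n); w=cloud(p); cv2.imwrite(f"pics/{n}0.png",p["frame"][...,::-1]); np.savez(f"{n}0.npz",w=w,f=p["frame"])
    print(n,np.array(p["cam_to_world"])[:3,3].round(2))
    for q in("battery_box","cover","cover_ridge","lip_edge","battery","mug","handheld","mouse"):
        for d in cut_out(q,p)[:3]:
            m=d["mask"]; x=w[m]; print(q,round(d["confidence"],2),d["point"],m.sum(),np.nanmedian(x,0).round(3),np.nanpercentile(x,3,axis=0).round(3),np.nanpercentile(x,97,axis=0).round(3))
E
```

```text
{'clock': np.float64(0.0), 'joints': array([ 1.134,  0.435,  0.025,  1.574, -0.012,  1.134, -0.075]), 'dq': array([-0.   ,  0.001, -0.002, -0.   , -0.001, -0.   , -0.001]), 'joint_efforts': array([ 1.0000e-03, -6.6785e+01,  9.8500e-01, -3.1445e+01, -6.1000e-02,
        4.3000e-02,  0.0000e+00]), 'position': array([ 0.205, -0.59 ,  0.226]), 'ee_rot': array([-3.097e+00, -5.220e-01,  1.000e-03]), 'force': array([-0.128,  0.029,  0.17 ]), 'ft_torque': array([ 0.015, -0.021,  0.012]), 'gripper_force': np.float64(0.0), 'width': np.float64(0.997)} 0.0188
[[ 0.945  0.328 -0.001]
 [ 0.328 -0.945  0.001]
 [-0.    -0.002 -1.   ]]
scene [1.15 0.46 0.58]
battery_box 0.56 [169.1, 285.8] 4092 [ 0.554 -0.129  0.061] [ 0.503 -0.207  0.004] [ 0.685 -0.045  0.158]
cover 0.94 [148.2, 288.3] 1557 [ 0.528 -0.156  0.116] [ 0.502 -0.205  0.066] [ 0.554 -0.109  0.163]
cover 0.34 [168.6, 220.8] 837 [ 0.649 -0.284  0.062] [ 0.622 -0.325  0.004] [ 0.657 -0.273  0.134]
cover_ridge 0.73 [146.5, 289.6] 1610 [ 0.527 -0.158  0.114] [ 0.423 -0.208  0.036] [ 0.554 -0.109  0.163]
lip_edge 0.6 [171.3, 283.3] 3997 [ 0.55
[... 1090 characters left out ...]
67]
lip_edge 0.73 [214.3, 357.7] 2178 [ 0.6   -0.121  0.048] [ 0.501 -0.204  0.003] [ 0.67  -0.052  0.161]
battery 0.88 [161.9, 426.5] 856 [ 0.742 -0.308  0.033] [ 0.702 -0.354 -0.001] [ 0.795 -0.264  0.039]
battery 0.82 [284.6, 386.5] 882 [ 0.388 -0.177  0.034] [ 0.358 -0.225  0.012] [ 0.418 -0.132  0.039]
battery 0.81 [215.3, 366.9] 701 [ 0.585 -0.137  0.041] [ 0.544 -0.173  0.024] [ 0.626 -0.102  0.046]
mug 0.8 [239.8, 309.2] 852 [0.517 0.034 0.01 ] [ 0.474 -0.005 -0.001] [0.55  0.081 0.091]
handheld 0.84 [196.8, 432.1] 437 [ 0.629 -0.298  0.091] [ 0.619 -0.331  0.014] [ 0.651 -0.277  0.138]
mouse 0.97 [151.3, 356.3] 601 [ 0.776 -0.101  0.024] [ 0.735 -0.142  0.015] [ 0.819 -0.063  0.03 ]
```

Run:
```python
from h import *
a=cv2.imread("pics/scene0.png"); b=cv2.imread("pics/top0.png")
c=np.hstack([cv2.resize(a[100:260,190:400],(400,305)),cv2.resize(b[130:300,290:450],(324,344))[:305]])
cv2.imwrite("pics/c0.png",c)
w=np.load("top0.npz")["w"]; 
from scipy.optimize import minimize
# box rim points z 0.055..0.075 near box ; lip z~.072
ss=np.load("scene0.npz")["w"]
for nm,W in(("top",w),("scene",ss)):
    P=W.reshape(-1,3); P=P[np.isfinite(P).all(1)]
    near=P[(np.hypot(P[:,0]-.6,P[:,1]+.12)<.14)]
    for lo,hi in((.055,.065),(.069,.076)):
        q=near[(near[:,2]>lo)&(near[:,2]<hi)]; r=cv2.minAreaRect(q[:,:2].astype(np.float32)); print(nm,lo,len(q),r, np.median(q[:,2]))
    cov=near[(near[:,2]>.08)&(near[:,0]<.57)]
    m=cov.mean(0); u,s,vt=np.linalg.svd(cov-m,full_matrices=False); print(nm,"cover",len(cov),m.round(3),s.round(3),vt.round(3), cov[:,2].max())
```

```text
top 0.055 392 ((0.5754868984222412, -0.09342993795871735), (0.16096118092536926, 0.2097407728433609), 23.576475143432617) 0.06000236217993582
top 0.069 272 ((0.5807618498802185, -0.08283500373363495), (0.13654294610023499, 0.19508740305900574), 23.480697631835938) 0.07176152735128094
top cover 308 [ 0.523 -0.146  0.132] [0.93  0.451 0.173] [[ 0.04  -0.954  0.298]
 [-0.405  0.257  0.878]
 [-0.913 -0.156 -0.376]] 0.17033565296983544
scene 0.055 497 ((0.5772932171821594, -0.09522637724876404), (0.1612667292356491, 0.2095222771167755), 24.64116859436035) 0.06029222552444591
scene 0.069 385 ((0.5796994566917419, -0.08530976623296738), (0.14303459227085114, 0.1935756504535675), 25.01838493347168) 0.07234453483779557
scene cover 1321 [ 0.526 -0.154  0.123] [1.336 0.938 0.238] [[-0.26   0.954 -0.146]
 [-0.312  0.06   0.948]
 [-0.914 -0.292 -0.283]] 0.16672702234094383
```

View pics/c0.png

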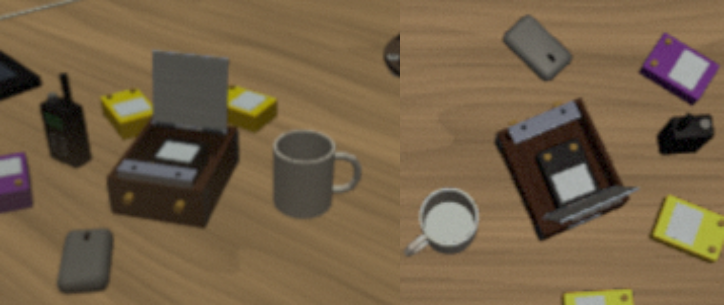

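```bash
cat > fit.py <<'E'
from h import *
ps=[]
for n in("scene","top"):
    P=np.load(f"{n}0.npz")["w"].reshape(-1,3); P=P[np.isfinite(P).all(1)]
    near=P[(np.hypot(P[:,0]-.595,P[:,1]+.12)<.115)]
    rim=near[(near[:,2]>.05)&(near[:,2]<.064)]; lip=near[(near[:,2]>.068)&(near[:,2]<.076)&(near[:,0]>.59)]
    cv=near[(near[:,2]>.075)&(near[:,0]<.58)]
    r=cv2.minAreaRect(rim[:,:2].astype(np.float32)); l=cv2.minAreaRect(lip[:,:2].astype(np.float32)); print(n,len(rim),r,len(lip),l)
    for k in range(3):
        m=np.median(cv,0) if k==0 else cv.mean(0); u,s,vt=np.linalg.svd(cv-m,full_matrices=False); cv=cv[abs((cv-m)@vt[2])<.008]
    print(len(cv),m.round(4),vt[2].round(3),s.round(3),cv.min(0).round(3),cv.max(0).round(3), np.degrees(np.arctan2(vt[2][1],vt[2][0])))
E
python3 fit.py
```

```text
scene 624 ((0.5925086736679077, -0.12863558530807495), (0.1638689637184143, 0.13305532932281494), 23.388525009155273) 292 ((0.650843620300293, -0.10364861786365509), (0.029773419722914696, 0.10017721354961395), 24.642210006713867)
1371 [ 0.5268 -0.1567  0.1215] [-0.893 -0.388 -0.229] [1.177 1.002 0.063] [ 0.495 -0.212  0.075] [ 0.56  -0.104  0.167] -156.49572205549066
top 423 ((0.5912725925445557, -0.1290028989315033), (0.16102616488933563, 0.13226749002933502), 23.240074157714844) 274 ((0.6480317115783691, -0.09856133162975311), (0.02980387583374977, 0.11280433088541031), 26.745725631713867)
264 [ 0.5226 -0.158   0.1352] [-0.886 -0.387 -0.255] [0.52  0.457 0.037] [ 0.495 -0.214  0.076] [ 0.556 -0.105  0.17 ] -156.43779404804934
```

The scene crop shows the box between the mug (crop 302,175) and the handheld (65,130), with the cover upright at (190,90) and the lip at (158,170). The top view agrees with this. The things I could mistake for the battery are the yellow packs (scene 319,158 and 255,158) and the purple pack (top 426,162). The right one is the black pack inside the box (scene 288,181). From the fit, the box is at (0.592, -0.129) with yaw 23.5°, and the cover stands at about 1.8 rad.

I'll start moving with the fingers closed and the tool x axis along the box x axis.

Request:
play_rows --increments "0 0 0 -4.4 -1; 3.3 -2.0 0 0 -1; 3.3 -2.0 0 0 -1; 3.3 -2.0 0 0 -1; 3.3 -2.0 0 0 -1"

```text
clock: 1.32
position: [0.2945, -0.4631, 0.2268]
ee_rot: [3.076, 0.639, 0.0]
force: [0.8, -0.1, 0.4]
width: 0.688
gripper_force: 0.0
```

Request:
play_rows --increments "3.3 -2.0 0 0 -1; 3.3 -2.0 0 0 -1; 3.3 -2.0 0 0 -1; 3.3 -2.0 0 0 -1; 3.3 -2.0 0 0 -1"

```text
clock: 1.73
position: [0.406, -0.3053, 0.227]
ee_rot: [3.075, 0.64, 0.001]
force: [0.1, -0.7, 0.2]
width: 0.32
gripper_force: 0.0
```

```bash
cat > st.py <<'E'
from h import *
def st():
    s=arm.observe(); M=R.from_rotvec(s["ee_rot"]).as_matrix(); c=np.array([.592,-.129,0]); B=R.from_euler('z',23.5,degrees=True).as_matrix()
    print("t",round(float(s["clock"]),2),"box",((s["position"]-c)@B*1000).round(1),"yaw",np.degrees(np.arctan2(M[1,0],M[0,0])).round(1),"Fbox",(s["force"]@B).round(1),"w",round(float(s["width"]),2))
if __name__=="__main__": st()
E
python3 st.py
```

```text
t 1.73 box [-240.9  -87.6  227. ] yaw 23.5 Fbox [-0.2 -0.7  0.2] w 0.32
```

Request:
play_rows --increments "3.2 -2.1 0 0 -1; 3.2 -2.1 0 0 -1; 3.2 -2.1 0 0 -1; 3.0 -2.0 0 0 -1; 0 0 0 0 -1"

```text
clock: 2.15
position: [0.4917, -0.1727, 0.2272]
ee_rot: [-3.07, -0.655, -0.006]
force: [0.7, -0.4, -0.0]
width: 0.011
gripper_force: 0.0
```

```bash
python3 st.py
```

```text
t 2.15 box [-1.094e+02 -1.000e-01  2.272e+02] yaw 24.1 Fbox [ 0.5 -0.7 -0. ] w 0.01
```

Request:
play_rows --increments "0 0 2.7 0 -1; 0 0 2.7 0 -1; 0 0 2.6 0 -1; 0 0 0 0 -1; 1.0 0 0 0 -1"

```text
clock: 2.57
position: [0.4946, -0.1775, 0.1461]
ee_rot: [-3.075, -0.637, 0.006]
force: [-0.1, -1.1, 0.8]
width: 0.005
gripper_force: 0.0
```

Request:
play_rows --increments "1.0 0 0 0 -1; 1.0 0 0 0 -1; 1.0 0 0 0 -1; 1.0 0 0 0 -1; 1.0 0 0 0 -1"

```text
clock: 2.98
position: [0.5444, -0.1562, 0.1476]
ee_rot: [3.075, 0.641, 0.002]
force: [-1.0, -0.9, 0.4]
width: 0.005
gripper_force: 0.5
```

```bash
cat > look.py <<'E'
import sys
from st import *
st(); c=np.array([.592,-.129,0]); B=R.from_euler('z',23.5,degrees=True).as_matrix()
p=vision.get_image("scene"); w=(cloud(p)-c)@B
d=cut_out("cover",p)
for d in d[:1]:
    x=w[d["mask"]]; x=x[np.isfinite(x).all(1)&(abs(x[:,1])<.05)&(x[:,2]>.055)]
    m=np.median(x,0); 
    for k in range(3):
        u,s,vt=np.linalg.svd(x-m,full_matrices=False); x=x[abs((x-m)@vt[2])<.006]; m=x.mean(0)
    n=vt[2]; n=n*np.sign(n[2]); print(round(d["confidence"],2),len(x),"normal",n.round(3),"angle",np.arctan2(-n[0],n[2]).round(3),"mean",m.round(4),"xmax",np.percentile(x[:,0],98).round(4),"zmax",np.percentile(x[:,2],98).round(4))
if len(sys.argv)>1: cv2.imwrite(f"pics/{sys.argv[1]}.png",cv2.resize(p["frame"][90:270,180:400,::-1],(660,540)))
E
python3 look.py a1
```

```text
t 2.98 box [-54.5  -6.  147.6] yaw 23.5 Fbox [-1.2 -0.4  0.4] w 0.01
0.69 1144 normal [-0.981  0.001  0.192] angle 1.377 mean [-0.0463  0.0006  0.1168] xmax -0.0362 zmax 0.165
```

View pics/a1.png

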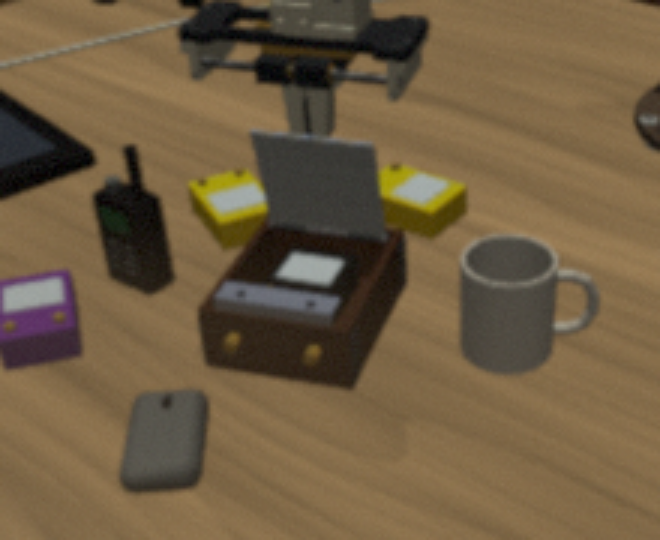

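The fingertips are behind the cover (crop 310,120) and it is folding over at about 1.38 rad. I'll keep following its arc.

Request:
play_rows --increments "1.15 0 0 0 -1; 1.15 0 0.1 0 -1; 1.15 0 0.7 0 -1; 1.15 0 0.8 0 -1; 0.9 0 1.0 0 -1"

```text
clock: 3.5
position: [0.5951, -0.1337, 0.1202]
ee_rot: [3.075, 0.641, 0.002]
force: [-0.3, -1.0, 1.8]
width: 0.001
gripper_force: 0.7
```

Request:
play_rows --increments "0.9 0 1.1 0 -1; 0.5 0 1.0 0 -1; 0.3 0 0.8 0 -1; 0 0 0 0 -1"

```text
clock: 3.83
position: [0.6083, -0.1271, 0.0894]
ee_rot: [-3.074, -0.641, 0.004]
force: [0.7, 0.6, -0.1]
width: 0.003
gripper_force: 0.3
```

```bash
python3 look.py a2
```

```text
t 3.83 box [15.7 -4.7 89.4] yaw 23.6 Fbox [ 0.9  0.3 -0.1] w 0.0
0.65 457 normal [-0.226  0.003  0.974] angle 0.228 mean [0.0052 0.0087 0.0807] xmax 0.0444 zmax 0.0892
```

View pics/a2.png

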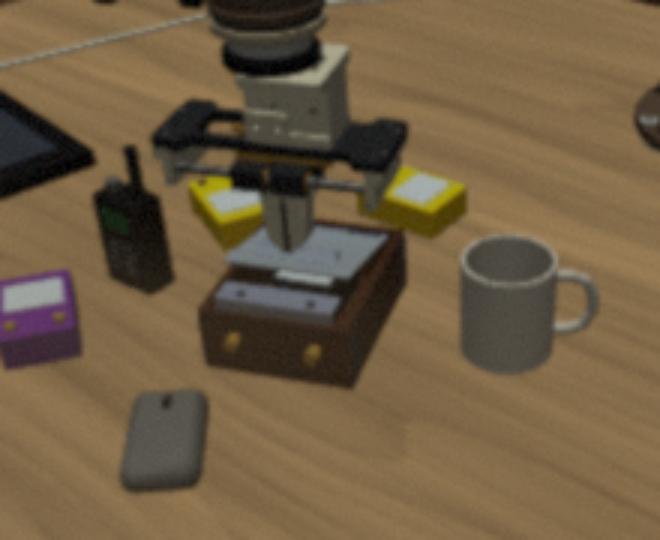

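The cover is now at 0.23 rad and the slide is still short. I'll lift, move to the hinge side of the ridge, and check.

Request:
play_rows --increments "0 0 -3 0 -1; 0 0 -4 0 -1; -2.2 -0.2 0 0 -1; -2.1 -0.2 0 0 -1; 0 0 0 0 -1"

```text
clock: 4.35
position: [0.5637, -0.1441, 0.1626]
ee_rot: [3.075, 0.635, -0.004]
force: [-0.4, -0.8, -0.6]
width: 0.002
gripper_force: 0.0
```

```bash
python3 look.py
```

```text
t 4.35 box [-32.   -2.5 162.6] yaw 23.3 Fbox [-0.7 -0.6 -0.6] w 0.0
0.74 467 normal [-0.737 -0.001  0.676] angle 0.829 mean [-0.0173  0.0007  0.1051] xmax 0.0142 zmax 0.1406
```

Request:
play_rows --increments "-0.4 -0.2 2.5 0 -1; 0 0 2.0 0 -1; 0 0 1.5 0 -1; 0 0 1.5 0 -1; 0 0 1.2 0 -1"

```text
clock: 4.87
position: [0.5641, -0.1407, 0.074]
ee_rot: [-3.075, -0.641, -0.001]
force: [1.7, 1.2, 4.5]
width: 0.006
gripper_force: 2.3
```

Request:
play_rows --increments "0 0 0.7 0 -1; 0 0 0.4 0 -1; 0 0 0.2 0 -1; 0 0 0 0 -1"

```text
clock: 5.2
position: [0.5649, -0.1404, 0.0642]
ee_rot: [3.075, 0.641, 0.005]
force: [-3.6, 3.8, 20.9]
width: 0.003
gripper_force: 10.8
```

```bash
python3 look.py a3
```

```text
t 5.2 box [-29.4   0.3  64.2] yaw 23.6 Fbox [-1.8  4.9 20.9] w 0.0
0.66 691 normal [-0.008 -0.002  1.   ] angle 0.008 mean [-0.0031  0.0026  0.0655] xmax 0.0393 zmax 0.0707
```

View pics/a3.png

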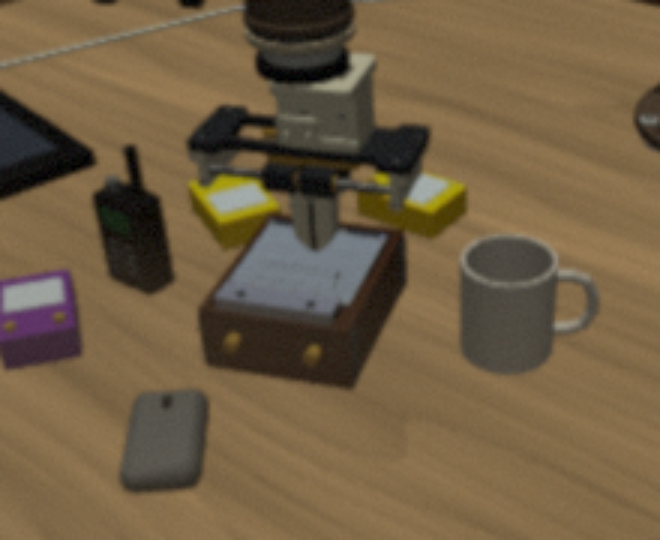

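The cover is flat under 21 N with its edge still short of the lip. Next I push towards the lip, keeping it pressed down.

Request:
play_rows --increments "0.8 0 0 0 -1; 0.8 0 0 0 -1; 0.8 0 0 0 -1; 0.5 0 0 0 -1; 0 0 0 0 -1"

```text
clock: 5.72
position: [0.5863, -0.1323, 0.0634]
ee_rot: [3.074, 0.637, -0.012]
force: [-18.1, -4.4, 32.4]
width: 0.005
gripper_force: 16.1
```

```bash
python3 look.py
```

```text
t 5.72 box [-6.6 -0.8 63.4] yaw 23.4 Fbox [-18.4   3.1  32.4] w 0.01
0.81 581 normal [-0.034  0.004  0.999] angle 0.034 mean [0.0057 0.0047 0.0658] xmax 0.0424 zmax 0.0717
```

Request:
play_rows --increments "0.6 0 -0.1 0 -1; 0.6 0 0 0 -1; 0.5 0 0 0 -1; 0 0 0 0 -1"

```text
clock: 6.15
position: [0.6047, -0.1245, 0.0638]
ee_rot: [3.074, 0.638, -0.004]
force: [-5.1, -3.5, 13.0]
width: 0.008
gripper_force: 6.8
```

```bash
python3 look.py a4
```

```text
t 6.15 box [13.4 -0.9 63.8] yaw 23.5 Fbox [-6.1 -1.1 13. ] w 0.01
0.35 480 normal [-0.041  0.002  0.999] angle 0.041 mean [0.0083 0.0091 0.0662] xmax 0.0436 zmax 0.0723
```

View pics/a4.png

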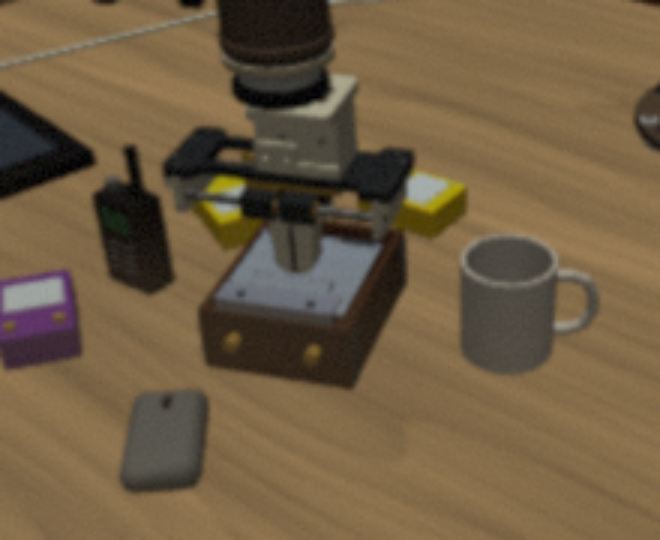

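The fingertips are on the ridge and the cover is running under the lip. I'll push on to the stop.

Request:
play_rows --increments "0.4 0 0 0 -1; 0.4 0 0 0 -1; 0.4 0 0 0 -1; 0 0 0 0 -1"

```text
clock: 6.58
position: [0.6094, -0.1228, 0.0625]
ee_rot: [3.074, 0.634, -0.023]
force: [-25.3, -8.5, 24.4]
width: 0.004
gripper_force: 18.8
```

```bash
python3 look.py
```

```text
t 6.58 box [18.4 -1.2 62.5] yaw 23.3 Fbox [-26.6   2.3  24.4] w 0.0
0.6 440 normal [-0.045  0.006  0.999] angle 0.045 mean [0.0082 0.0098 0.0657] xmax 0.0419 zmax 0.0717
```

It stalls with the fingertip front at box x of about 28 mm, which is exactly 18 mm of slide. I'll ease off, lift and check.

Request:
play_rows --increments "-0.7 0 -0.2 0 -1; 0 0 -1.5 0 -1; 0 0 -3 0 -1; 0 0 -4 0 -1; 0 0 -4 0 -1"

```text
clock: 7.1
position: [0.6088, -0.1207, 0.1904]
ee_rot: [-3.075, -0.64, 0.005]
force: [1.4, -0.0, -0.1]
width: 0.005
gripper_force: 0.0
```

Request:
play_rows --increments "-4 0 0 0 -1; -4 0 0 0 -1; -4 0 0 0 -1; 0 0 0 0 -1; 0 0 0 0 -1"

```text
clock: 7.52
position: [0.4978, -0.1702, 0.1901]
ee_rot: [3.076, 0.635, -0.002]
force: [0.2, 0.7, 0.3]
width: 0.003
gripper_force: 0.0
```

```bash
python3 look.py a5
python3 - <<'E'
from h import *
c=np.array([.592,-.129,0]); B=R.from_euler('z',23.5,degrees=True).as_matrix()
w=(cloud(vision.get_image("scene"))-c)@B
m=(abs(w[...,1])<.03)&(w[...,2]>.062)&(w[...,2]<.09)&(abs(w[...,0])<.09)
x=w[m]
for lo in np.arange(-.065,.08,.005):
    q=x[(x[:,0]>=lo)&(x[:,0]<lo+.005)]
    if len(q): print(round(lo*1000),len(q),(q[:,2].mean()*1000).round(1),end=' | ')
E
```

```text
t 7.52 box [-102.8   -0.2  190.1] yaw 23.3 Fbox [0.5 0.5 0.3] w 0.0
0.9 679 normal [-0.068  0.003  0.998] angle 0.068 mean [0.0023 0.002  0.0677] xmax 0.0444 zmax 0.0749
-50 1 64.3 | -45 26 66.2 | -40 22 66.1 | -35 26 65.3 | -30 17 65.9 | -25 25 65.8 | -20 21 65.9 | -15 22 66.0 | -10 26 66.3 | -5 25 66.6 | 0 20 66.5 | 5 27 66.9 | 10 18 66.7 | 25 16 75.5 | 30 49 74.4 | 35 39 72.5 | 40 48 70.0 | 45 8 69.6 | 50 19 72.1 | 55 29 72.5 | 60 24 72.6 | 65 31 72.8 | 70 45 71.0 | 75 79 67.5 | 80 2 62.2 |
```

View pics/a5.png

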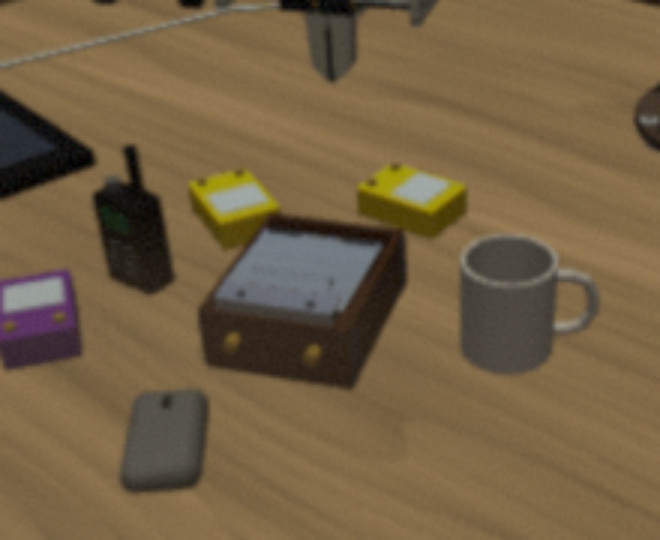

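The cover stays shut with the arm clear. The ridge sits at x of about 27 mm, so the slide is about 17–18 mm, and the cover's tilt is about 0.03 rad. The mug, handheld and mouse stand where they were, so I'll hand it in.

```bash
python3 -c "
from cell import job; print(job.sign_off())"
```

```text
the job is handed in; nothing more can be done
None
```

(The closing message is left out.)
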